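# Check the long brake lever against its stop

### The arm

A 7-joint arm with a two-finger parallel gripper is mounted at the origin on a cart in front of the work surface, level with it; the furniture and walls round the work are solid. World frame = base frame: x ahead of the robot, y to its left, z up, the work surface at z = 0. Lengths are in m, angles in rad, forces in N, time in s.
With the tool pointing down it reaches from about 0.4 to 0.85 m from the base axis. Payload 4.5 kg.
Tool frame: the origin (TCP) lies midway between the tips of the shut fingers; the grasp point (between the pads) lies 19 mm behind it; z points along the fingers, y is the line along which they close (so a half turn about z gives the same grasp; the last joint's range is limited). The gripper opens to 88 mm and grips with 3 to 60 N. Pads are 18 mm wide; open, the fingers measure 123 mm over their backs; the gripper's body (75 mm by 187 mm) begins 45 mm behind the grasp point.
Start: joints at [1.38, 0.689, -0.195, 1.565, 0.157, 0.902, -0.215], TCP at [0.139, -0.609, 0.239] pointing down, gripper open.
Joint ranges: [-3.01, 3.01], [-0.46, 2.08], [-1.47, 1.51], [0.13, 2.56], [-1, 4.14], [0.04, 2.09], [-2.66, 2.66]. Speed limits (rad/s): [2.57, 2.57, 3.14, 3.14, 3.14, 3.14, 3.14].

### API

Orientations are given as a unit quaternion [x, y, z, w].
In Python, from plant import get_state, viewer, workorder gives the robot as it stands. The module is installed in compiled form; this text tells all that it offers.
- The arm moves only by the tool step_arm, never from a script. Its argument "motion" is a list of rows, each an object of numbers: "wx", "wy", "wz": the turn, a rotation vector about the tool's x, y, z each as a share of 180 degrees, from -1 to 1; "dx", "dy", "dz": the shift along the tool's x, y, z each as a share of 8 cm, from -1 to 1; "claw": the finger opening in mm, from 0 to 88.1. A call has 1 to 8 rows; each row is the pose to reach, as a shift and turn from the pose commanded when the call began, along the tool's axes at that moment, turning the shorter way round; what a row does not reach only later rows make up. A row lasts 1/10 s, in which the tool goes at most 50 mm and 8.59 degrees, less where a joint would pass 70% of its speed; a pose out of reach is approached as far as the arm can. A call with a number of a shift or a turn outside -1 to 1 is refused whole. A call with a gripper value outside its range is refused whole. The fingers move at their own pace and stop on an object; "force" is the grip in N (left out, the last holds). Time passes only in rows, so rows that repeat a pose let the fingers close. It gives the time, the measured TCP pose, the force, the opening and the grip force at its end, in the units of the state.
- get_state(): the state, without advancing time (a new reading comes with each control period).
- viewer.snapshot(name): name is "scene" or "top"; returns (picture, depth): 420x560x3 uint8, red, green, blue; 420x560 float32, m along the optical axis (not along the pixel's ray), 0 where there is no reading.
- viewer.calibration(name): a dict with "vfov" (degrees; the focal length in pixels is half the picture's height over the tangent of half this angle, whatever the lens; pixels are square), "cx", "cy" (the principal point, pixels), "extrinsics" (4x4, takes a point from camera to world coordinates). Camera axes: x right, y down, z forward; pixel columns grow to the right and rows downward; lengths in m; the calibration is good to about 2 mm. A picture is of the moment at which its call begins. calibration takes no time and is no camera call.
- workorder.finish_job(): hands the job in; it is judged then, once.
The state is a dict: "clock": time; "q": joint angles; "qd": joint speeds; "joint_torque": joint torques, N m; "tool_pos": TCP position; "eef_rot": TCP orientation; "contact_force": force on the tool from outside, world axes, zero at the start; "moment": the same for the moment, N m; "opening": opening from 0.0 (shut) to 1.0 (fully open); "finger_force": force on a finger pad.
Only numpy, scipy, OpenCV 4.12 (cv2) and the standard library are available. Lean on these libraries where they do the work, as an engineer would, in place of code of your own. Each camera call takes 0.05 s, during which the arm holds its last target. There are 200 camera calls.

### The job

Two handlebar ends with hand levers stand on the bench; check the brake, which is the one with the long lever. With the outside of the fingers, press that lever in towards its hand grip until it meets its stop, let it come all the way back out, then press it in to the stop again and finish while still holding it there, so that the gap left at the grip can be gauged. Nothing is gripped: keep the fingers on the outer side of the lever, off the hand grip, do not force the lever hard against its stop, and leave the short lever and the loose things alone.

Things in the scene. Friction and masses are not known exactly. Their poses are not given: they have to be found in the camera images.
- long_blade (a point): Straight aluminium blade of the LONG lever, level, 130 mm above the bench, 10 mm thick, 18 mm tall, free below. Origin: mid-thickness, mid-height, at the place to press. x points in to the hand grip (way to press), y along the blade to the pivot, z up. Outer face at x = -5 mm; it spans y = +77 to -49 mm (17 mm round nose at the tip). At rest the grip's axis is parallel to it at x = +75 mm.
- long_pivot (a point): The upright axis on which the long lever turns, at blade height. With the lever at rest the blade's origin lies 30 mm outward of it and 105 mm along the bar from it. Fixed to the stand.
- long_lever (a joint): Angle of the long lever (rad): 0 at rest (out); grows as it is pressed in (anticlockwise from above) to 0.26 at its solid stop, where the place to press has moved in 27 mm and a gap of 26 mm to the grip is left (12 mm at the nose). A spring pushes it out with 3 N at the place to press at rest, 7 N at the stop; let go, it returns to 0. At the stop: over 0.225; back out: below 0.03.
- long_grip (a point): Ribbed black rubber hand grip behind the long lever: a level round bar 125 mm long, 32 mm in diameter (42 mm at the flange near the pivot), axis 130 mm above the bench. This point: on its axis at the free end; y runs along it towards the stand's post. Not to be touched.
- long_stand: Fixed stand of the long lever: steel base plate 120 x 170 x 12 mm, at its +y end a post with a clamp block up to 155 mm high that holds the bar and the lever's perch. Origin: on the bench under the stand; x points from lever to bar, y along the bar from free end to post. Blade at x = -40 mm, bar axis at x = +35 mm, post at y = +82 mm.
- short_blade (a point): Blade of the SHORT lever, on a second stand of the same make and size: same section and axes, but from 34 mm on the pivot side of its origin to only 31 mm on the tip side. Lever to be left alone.
- short_lever (a joint): Angle of the short lever (rad), 0 at rest, 0.26 pressed in. To be left at 0.
- spring_clamp: Loose plastic spring clamp, 75 x 166 x 22 mm, lying on the bench; origin at the centre of the underside. Bystander.
- tape_measure: Loose yellow pocket tape measure, 36 x 80 x 60 mm; origin at the centre of the underside. Bystander.
- flint_striker: Loose wire flint striker, 40 x 141 x 14 mm, lying on the bench; origin at the centre of the underside. Bystander.
- box_flints: Loose small red carton, 46 x 60 x 30 mm; origin at the centre of the underside. Bystander.

How it is judged:
By the outcome, as a careful person would: the job done as asked, in the order asked, and still so for the second after the job is handed in, while the arm keeps its last pose, push and grip.
It also fails if it takes over 53 s, if anything falls off the work surface, if the arm or the gripper's body presses on something with over 40 N, if the wrist force passes 120 N, or if a joint passes its speed limit or range.

## Working session

There is one attempt and no reset: what is moved stays moved. The work goes in short steps, Python scripts to look and compute and a tool call to move; the robot and the scene stay as the last step left them, time stands still between calls to the robot, and variables do not carry over. Pictures are saved under pics/ and viewed, at most 10 in all, crops included, and the job is handed in when it is done.

Besides the shell and the picture viewer there is one more tool, called in YAML: its name, and indented under it one key for each argument. step_arm: Moves the arm, as the interface text tells. Shift numbers are shares of 8 cm and turn numbers shares of 180 degrees, none past 1 either way. Its arguments: {"type":"object","properties":{"motion":{"type":"array","items":{"type":"object","properties":{"wx":{"type":"number","minimum":-1,"maximum":1},"wy":{"type":"number","minimum":-1,"maximum":1},"wz":{"type":"number","minimum":-1,"maximum":1},"dx":{"type":"number","minimum":-1,"maximum":1},"dy":{"type":"number","minimum":-1,"maximum":1},"dz":{"type":"number","minimum":-1,"maximum":1},"claw":{"type":"number"}}}},"force":{"type":"number"}},"required":["motion"]}

```bash
mkdir -p pics; cat > h.py <<'E'
import numpy as np, cv2
from plant import get_state, viewer, workorder
def grab(n,tag):
    im,d=viewer.snapshot(n); np.savez(f'{tag}.npz',im=im,d=d); cv2.imwrite(f'pics/{tag}.png',im[:,:,::-1]); return im,d
def cloud(n,d):
    c=viewer.calibration(n); f=210/np.tan(np.radians(c['vfov'])/2)
    v,u=np.mgrid[:420,:560]; P=np.stack([(u-c['cx'])/f*d,(v-c['cy'])/f*d,d],-1)
    E=np.array(c['extrinsics']); return P@E[:3,:3].T+E[:3,3]
E
python3 - <<'E'
from h import *
for n in('top','scene'):
    grab(n,n+'0'); print(viewer.calibration(n))
print(get_state())
E
```

```text
{'vfov': 53.95237397157801, 'cx': 278.15742340192014, 'cy': 201.60860912944295, 'extrinsics': array([[-2.16172027e-02, -9.85780196e-01,  1.66643635e-01,
         3.45139206e-01],
       [-9.99762688e-01,  2.17640537e-02, -9.45127985e-04,
         4.38175689e-02],
       [-2.69515257e-03, -1.66624520e-01, -9.86016737e-01,
         1.25925662e+00],
       [ 0.00000000e+00,  0.00000000e+00,  0.00000000e+00,
         1.00000000e+00]])}
{'vfov': 42.06891829821388, 'cx': 267.2345187212584, 'cy': 217.33899729957264, 'extrinsics': array([[-0.48292597, -0.62387228,  0.6144639 , -0.34479303],
       [-0.87564376,  0.33963118, -0.34336376,  0.55575163],
       [ 0.00552403, -0.70387076, -0.71030658,  1.13000692],
       [ 0.        ,  0.        ,  0.        ,  1.        ]])}
{'clock': 0.1, 'q': array([ 1.37982071,  0.68989276, -0.1945124 ,  1.56620969,  0.15726696,
        0.9024598 , -0.21507722]), 'qd': array([-9.11573596e-05, -1.98941150e-04,  2.61025063e-05, -6.27116730e-04,
       -3.22132693e-04,  9.00894575e-05, -4.92903901e-04]), 'joint_torque': array([-3.52012801e-03, -5.28507614e+01, -1.27139322e+00, -1.53838491e+01,
       -5.25350275e-02,  2.04757802e-03,  5.75971058e-05]), 'tool_pos': array([ 0.13914875, -0.60875763,  0.23800269]), 'eef_rot': array([ 9.93686957e-01,  1.12185577e-01, -1.32811648e-04, -7.80731213e-04]), 'contact_force': array([1.35115745, 0.17890722, 0.10514115]), 'moment': array([-0.01776877,  0.00439087,  0.01764332]), 'finger_force': 0.0, 'opening': 1.0003013801657137}
```

View pics/top0.png

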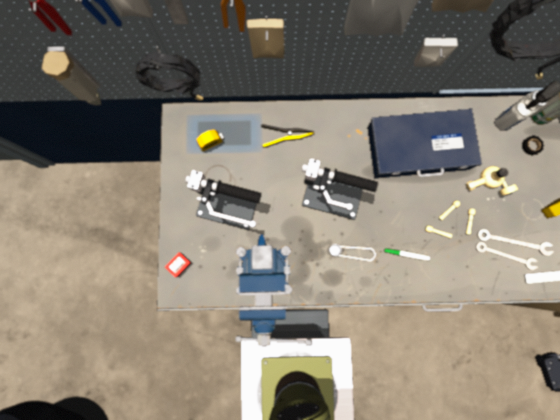

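View pics/scene0.png

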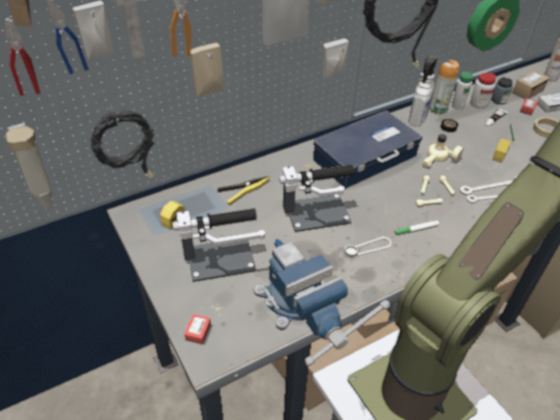

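The top view shows the long-lever stand on the left, with its silver lever running from about (200,205) to (255,225) and the black grip above it. The short-lever stand is at about (335,190). A vise at (262,270) stands between the robot and the left stand. Next I'll measure these.

```bash
python3 - <<'E'
from h import *
for n in('top','scene'):
    z=np.load(n+'0.npz'); P=cloud(n,z['d']); np.save(n+'P.npy',P); im=z['im'].astype(int)
    m=(abs(P[...,2]-.137)<.008)&(P[...,0]>.3)&(P[...,0]<.75)&(abs(P[...,1])<.45)&(im.min(-1)>110)
    k,l,s,c=cv2.connectedComponentsWithStats(m.astype(np.uint8))
    for i in range(1,k):
        if s[i,4]<25: continue
        Q=P[l==i]; mu=np.median(Q,0); w,V=np.linalg.eigh(np.cov(Q[:,:2].T)); a=V[:,1]*np.sign(V[1,1])
        t=(Q[:,:2]-mu[:2])@a; print(n,s[i],mu.round(4),a.round(3),t.min().round(3),t.max().round(3),np.sqrt(w).round(4))
P=np.load('topP.npy')
v=P[225:325,230:295]; 
for r in range(225,330,6): print(r,[f"{P[r,c,0]:.2f},{P[r,c,1]:.2f},{P[r,c,2]:.2f}" for c in range(240,292,10)])
z=np.load('top0.npz')['im'][140:290,150:400]
cv2.imwrite('pics/crop.png',cv2.resize(z[:,:,::-1],(800,480),interpolation=cv2.INTER_CUBIC))
E
```

```text
top [302 164   6   8  32] [ 0.6281 -0.0343  0.1397] [-0.979  0.202] -0.012 0.008 [0.0036 0.0062]
top [317 168   7   8  41] [ 0.6155 -0.0761  0.1402] [-0.968  0.25 ] -0.012 0.008 [0.0045 0.006 ]
top [328 171   7   8  35] [ 0.6071 -0.106   0.1393] [-0.971  0.241] -0.012 0.008 [0.0041 0.0059]
top [186 175   5   8  25] [0.6036 0.2926 0.1396] [-0.965  0.261] -0.013 0.008 [0.0028 0.0066]
top [200 179   7   8  40] [0.5922 0.2499 0.1393] [-0.981  0.192] -0.012 0.009 [0.0045 0.0064]
top [212 182   5   8  31] [0.5841 0.22   0.1397] [-0.988  0.153] -0.011 0.01 [0.0034 0.0061]
top [323 190  30  20 148] [ 0.5275 -0.1165  0.1383] [0.481 0.877] -0.044 0.045 [0.006  0.0269]
top [206 199  50  28 229] [0.4945 0.1787 0.1382] [0.369 0.93 ] -0.074 0.076 [0.0064 0.0455]
top [252 245  21  25 503] [0.3839 0.0895 0.1369] [-0.999  0.043] -0.033 0.032 [0.0161 0.0188]
scene [280 171  22  15 116] [ 0.6126 -0.0452  0.1371] [0.26  0.966] -0.041 0.021 [0.0124 0.019 ]
scene [300 171  44  24 227] [ 0.5386 -0.1049  0.1353] [0.825 0.565] -0.053 0.064 [0.0179 0.0357]
scene [174 219  24  14 128] [0.5853 0.2742 0.1371] [0
[... 1686 characters left out ...]
0.02']
297 ['0.27,0.16,0.00', '0.27,0.13,0.00', '0.28,0.10,0.09', '0.28,0.07,0.09', '0.27,0.04,0.01', '0.27,0.01,-0.00']
303 ['0.25,0.16,-0.00', '0.25,0.13,0.00', '0.26,0.10,0.09', '0.26,0.07,0.09', '0.25,0.04,0.00', '0.25,0.01,-0.00']
309 ['0.25,0.15,0.15', '0.25,0.12,0.15', '0.25,0.10,0.14', '0.25,0.07,0.15', '0.25,0.04,0.16', '0.17,-0.00,-0.74']
315 ['0.24,0.15,0.16', '0.23,0.12,0.15', '0.23,0.10,0.15', '0.23,0.07,0.16', '0.23,0.04,0.15', '0.15,-0.00,-0.70']
321 ['0.11,0.24,-0.80', '0.11,0.19,-0.79', '0.21,0.10,0.10', '0.21,0.07,0.10', '0.12,0.05,-0.70', '0.12,-0.00,-0.70']
327 ['0.09,0.24,-0.80', '0.08,0.19,-0.80', '0.20,0.10,0.10', '0.20,0.07,0.09', '0.11,0.05,-0.58', '0.11,0.00,-0.57']
```

View pics/crop.png

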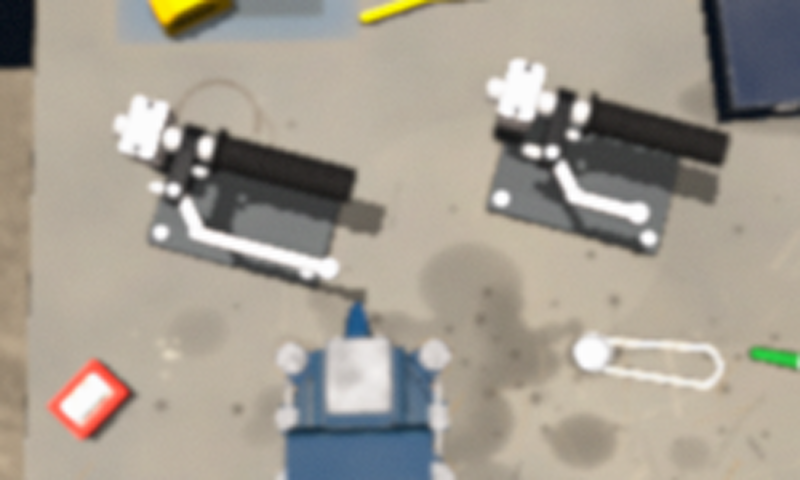

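```bash
python3 - <<'E'
from h import *
for n in('top','scene'):
    P=np.load(n+'P.npy').reshape(-1,3)
    g=P[(abs(P[:,2]-.139)<.012)&(P[:,0]>.52)&(P[:,0]<.66)&(P[:,1]>.12)&(P[:,1]<.26)]
    l=cv2.fitLine(g[:,:2].astype(np.float32),cv2.DIST_HUBER,0,.01,.01).ravel(); print(n,'grip',len(g),l)
    b=P[(abs(P[:,2]-.137)<.007)&(P[:,0]>.44)&(P[:,0]<.55)&(P[:,1]>.09)&(P[:,1]<.3)]
    s=b[(b[:,1]>.125)&(b[:,1]<.21)]
    l=cv2.fitLine(s[:,:2].astype(np.float32),cv2.DIST_HUBER,0,.01,.01).ravel(); l[:2]*=np.sign(l[1])
    a=l[:2]; nn=np.array([a[1],-a[0]]); print('blade',l,np.degrees(np.arctan2(a[0],a[1])))
    t=(b[:,:2]-l[2:])@a; e=(b[:,:2]-l[2:])@nn
    for lo in np.arange(-.1,.16,.01):
        m=(t>=lo)&(t<lo+.01)
        if m.sum(): print(lo.round(3),m.sum(),np.percentile(e[m]*1e3,[2,50,98]).round(1),t[m].min().round(4),t[m].max().round(4))
E
```

```text
top grip 710 [0.26548287 0.96411556 0.57734084 0.22101912]
blade [0.30502152 0.95234543 0.49241167 0.17219137] 17.759459
-0.1 2 [-24.  -22.8 -21.5] -0.0923 -0.0915
-0.07 18 [-4.9  1.7  8.9] -0.0677 -0.0601
-0.06 30 [-4.9  5.9 75.8] -0.0596 -0.0501
-0.05 28 [-3.1 33.7 72.5] -0.0494 -0.0401
-0.04 25 [-3.   4.6 68.9] -0.0397 -0.0301
-0.03 23 [-3.6  4.8 65. ] -0.0291 -0.0202
-0.02 22 [-3.4  4.4 64.8] -0.0199 -0.011
-0.01 18 [-4.   2.1 61.5] -0.01 -0.0002
-0.0 14 [-4.3 -0.   4.5] 0.0003 0.0099
0.01 13 [-4.6 -0.4  5. ] 0.0108 0.018
0.02 14 [-4.7 -0.9  4.5] 0.0202 0.0287
0.03 13 [-5.1 -0.5  3.9] 0.03 0.0398
0.04 14 [-5.8 -1.4  3.3] 0.0403 0.0491
0.05 18 [-5.3  1.5 10.3] 0.0511 0.0597
0.06 18 [-0.2 10.9 19.4] 0.0609 0.0692
0.07 18 [11.3 21.5 31. ] 0.0701 0.0787
0.08 3 [18.6 26.9 33. ] 0.0802 0.0808
0.09 6 [18.2 24.8 28.7] 0.0919 0.1
0.1 4 [23.5 24.6 26.6] 0.1021 0.1073
scene grip 715 [0.22977272 0.9732443  0.5650923  0.19968012]
blade [0.2349072  0.9720178  0.49231488 0.17787066] 13.586151
-0.08 7 [-9.3 -5.5 59.7] -0.0719 -0.07
-0.07 47 [-10.4  57.7  71.4] -0.0699 -0.0606
-0.06 43 [-8.2 57.9 70.1] -0.0599 -0.05
-0.05 43 [-7.  58.8 69.3] -0.05 -0.0402
-0.04 36 [-6.9 56.7 65.6] -0.0395 -0.0305
-0.03 30 [-6.9  4.5 65.2] -0.03 -0.0205
-0.02 26 [-6.6 -0.3 62.3] -0.0192 -0.0102
-0.01 23 [-8.  -2.8 59.8] -0.009 -0.0001
-0.0 18 [-3.9 -0.7 40.3] 0.0007 0.0094
0.01 19 [-6.2  0.4  4.8] 0.0101 0.0198
0.02 17 [-2.3  0.6  7.6] 0.0206 0.0299
0.03 16 [-3.1  0.9  7. ] 0.0304 0.04
0.04 19 [-3.8  1.9 12. ] 0.0406 0.0489
0.05 28 [-2.9  7.2 18.1] 0.0501 0.06
0.06 26 [11.  22.5 36.4] 0.0608 0.0699
0.07 15 [22.1 27.2 40.4] 0.0702 0.0794
0.08 13 [25.  28.1 36.8] 0.0806 0.0895
0.09 9 [29.4 33.3 37.1] 0.0901 0.0976
```

step_arm:
  motion:
    - {"dx": 0.6,"dy": -0.4,"claw": 0}
    - {"dx": 0.97,"dy": -0.61,"claw": 0}
    - {"dx": 0.97,"dy": -0.61,"claw": 0}
  force: 20

```text
$.motion[0]: bad value
```

step_arm:
  motion:
    - {"wx": 0,"wy": 0,"wz": 0,"dx": 0.6,"dy": -0.4,"dz": 0,"claw": 0.5}
    - {"wx": 0,"wy": 0,"wz": 0,"dx": 0.97,"dy": -0.61,"dz": 0,"claw": 0.5}
    - {"wx": 0,"wy": 0,"wz": 0,"dx": 0.97,"dy": -0.61,"dz": 0,"claw": 0.5}
  force: 20

```text
clock: 0.4
tool_pos: [0.2105, -0.5393, 0.2386]
eef_rot: [0.993, 0.117, 0.002, -0.002]
contact_force: [1.0, -0.0, -0.3]
opening: 0.753
finger_force: 0.0
```

step_arm:
  motion:
    - {"wx": 0,"wy": 0,"wz": 0,"dx": 0.6,"dy": -0.4,"dz": 0,"claw": 0}
    - {"wx": 0,"wy": 0,"wz": 0,"dx": 0.97,"dy": -0.61,"dz": 0,"claw": 0}

```text
clock: 0.6
tool_pos: [0.2689, -0.4786, 0.2384]
eef_rot: [0.994, 0.111, -0.0, -0.0]
contact_force: [0.6, 0.0, 0.8]
opening: 0.571
finger_force: 0.0
```

step_arm:
  motion:
    - {"wx": 0,"wy": 0,"wz": 0,"dx": 0.6,"dy": -0.4,"dz": 0,"claw": 0}
    - {"wx": 0,"wy": 0,"wz": 0,"dx": 0.97,"dy": -0.61,"dz": 0,"claw": 0}

```text
clock: 0.8
tool_pos: [0.3348, -0.4127, 0.2386]
eef_rot: [0.994, 0.113, -0.0, -0.0]
contact_force: [0.5, 0.2, 1.1]
opening: 0.392
finger_force: 0.0
```

step_arm:
  motion:
    - {"wx": 0,"wy": 0,"wz": 0,"dx": 0.6,"dy": -0.4,"dz": 0,"claw": 0}
    - {"wx": 0,"wy": 0,"wz": 0,"dx": 0.97,"dy": -0.61,"dz": 0,"claw": 0}
    - {"wx": 0,"wy": 0,"wz": 0,"dx": 0.97,"dy": -0.61,"dz": 0,"claw": 0}

```text
clock: 1.1
tool_pos: [0.4041, -0.344, 0.2388]
eef_rot: [0.993, 0.118, 0.002, -0.001]
contact_force: [-0.1, -0.1, -0.2]
opening: 0.116
finger_force: 0.0
```

step_arm:
  motion:
    - {"wz": 0.04,"dx": 0.15,"dy": -0.44}
    - {"wz": 0.08,"dx": 0.305,"dy": -0.88}
    - {"wz": 0.12,"dx": 0.305,"dy": -0.88}
    - {"wz": 0.155,"dx": 0.305,"dy": -0.88}
    - {"wz": 0.155,"dx": 0.305,"dy": -0.88}

```text
$.motion[0]: bad value
```

step_arm:
  motion:
    - {"wx": 0,"wy": 0,"wz": 0.04,"dx": 0.15,"dy": -0.44,"dz": 0,"claw": 0}
    - {"wx": 0,"wy": 0,"wz": 0.08,"dx": 0.305,"dy": -0.88,"dz": 0,"claw": 0}
    - {"wx": 0,"wy": 0,"wz": 0.12,"dx": 0.305,"dy": -0.88,"dz": 0,"claw": 0}
    - {"wx": 0,"wy": 0,"wz": 0.155,"dx": 0.305,"dy": -0.88,"dz": 0,"claw": 0}
    - {"wx": 0,"wy": 0,"wz": 0.155,"dx": 0.305,"dy": -0.88,"dz": 0,"claw": 0}

```text
clock: 1.6
tool_pos: [0.406, -0.2763, 0.2387]
eef_rot: [0.991, -0.131, -0.0, 0.0]
contact_force: [-1.0, -0.1, 0.9]
opening: 0.005
finger_force: 0.0
```

step_arm:
  motion:
    - {"wx": 0,"wy": 0,"wz": 0,"dx": -0.08,"dy": -0.5,"dz": 0,"claw": 0}
    - {"wx": 0,"wy": 0,"wz": 0,"dx": -0.14,"dy": -0.91,"dz": 0,"claw": 0}

```text
clock: 1.8
tool_pos: [0.4141, -0.2026, 0.2385]
eef_rot: [0.991, -0.131, -0.0, 0.0]
contact_force: [1.4, 1.1, 0.0]
opening: 0.003
finger_force: 0.0
```

step_arm:
  motion:
    - {"wx": 0,"wy": 0,"wz": 0,"dx": -0.08,"dy": -0.5,"dz": 0,"claw": 0}
    - {"wx": 0,"wy": 0,"wz": 0,"dx": -0.14,"dy": -0.91,"dz": 0,"claw": 0}

```text
clock: 2.0
tool_pos: [0.4224, -0.1282, 0.2386]
eef_rot: [0.992, -0.129, -0.0, -0.0]
contact_force: [-0.4, -0.4, 0.5]
opening: 0.003
finger_force: 0.0
```

step_arm:
  motion:
    - {"wx": 0,"wy": 0,"wz": 0,"dx": -0.08,"dy": -0.5,"dz": 0,"claw": 0}
    - {"wx": 0,"wy": 0,"wz": 0,"dx": -0.14,"dy": -0.91,"dz": 0,"claw": 0}

```text
clock: 2.2
tool_pos: [0.4306, -0.0549, 0.2387]
eef_rot: [0.992, -0.129, -0.0, -0.0]
contact_force: [0.2, -0.6, 0.4]
opening: 0.003
finger_force: 0.0
```

step_arm:
  motion:
    - {"wx": 0,"wy": 0,"wz": 0,"dx": -0.08,"dy": -0.5,"dz": 0,"claw": 0}
    - {"wx": 0,"wy": 0,"wz": 0,"dx": -0.14,"dy": -0.91,"dz": 0,"claw": 0}

```text
clock: 2.4
tool_pos: [0.4389, 0.0184, 0.2387]
eef_rot: [0.992, -0.129, -0.0, -0.0]
contact_force: [0.2, 0.2, 0.2]
opening: 0.008
finger_force: 0.0
```

step_arm:
  motion:
    - {"wx": 0,"wy": 0,"wz": 0,"dx": -0.08,"dy": -0.5,"dz": 0,"claw": 0}
    - {"wx": 0,"wy": 0,"wz": 0,"dx": -0.14,"dy": -0.91,"dz": 0,"claw": 0}
    - {"wx": 0,"wy": 0,"wz": 0,"dx": -0.14,"dy": -0.91,"dz": 0,"claw": 0}
    - {"wx": 0,"wy": 0,"wz": 0,"dx": -0.14,"dy": -0.91,"dz": 0,"claw": 0}

```text
clock: 2.8
tool_pos: [0.4468, 0.0901, 0.2385]
eef_rot: [0.992, -0.129, -0.0, 0.0]
contact_force: [-1.0, -0.7, 0.5]
opening: 0.005
finger_force: 0.0
```

step_arm:
  motion:
    - {"wx": 0,"wy": 0,"wz": 0,"dx": -0.1,"dy": -0.5,"dz": 0,"claw": 0}
    - {"wx": 0,"wy": 0,"wz": 0,"dx": -0.18,"dy": -0.91,"dz": 0.1,"claw": 0}
    - {"wx": 0,"wy": 0,"wz": 0,"dx": -0.18,"dy": -0.91,"dz": 0.5,"claw": 0}
    - {"wx": 0,"wy": 0,"wz": 0,"dx": -0.18,"dy": -0.91,"dz": 0.85,"claw": 0}
    - {"wx": 0,"wy": 0,"wz": 0,"dx": -0.18,"dy": -0.91,"dz": 0.85,"claw": 0}

```text
clock: 3.3
tool_pos: [0.4499, 0.1616, 0.1682]
eef_rot: [0.991, -0.131, -0.003, 0.002]
contact_force: [-0.4, -0.3, 0.0]
opening: 0.007
finger_force: 0.0
```

```bash
python3 - <<'E'
from h import *
a=grab('scene','s1')[0][150:330,120:360]; b=grab('top','t1')[0][150:330,120:360]
cv2.imwrite('pics/both1.png',cv2.resize(np.hstack([a,b])[:,:,::-1],(800,300)))
E
```

```text
(no output)
```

View pics/both1.png

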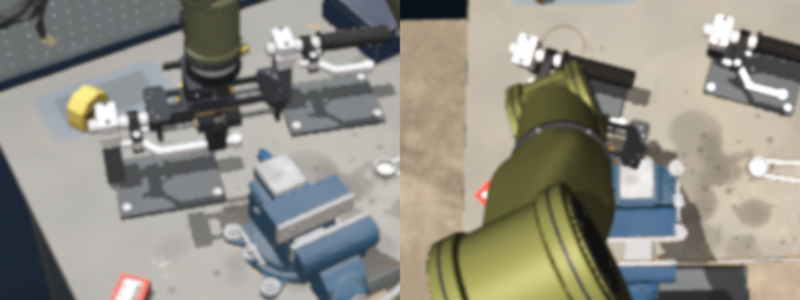

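The scene view shows the closed fingers at about crop (215,135), just outside the blade and above it, with the body clear of the grip. Next I'll lower the fingers.

step_arm:
  motion:
    - {"wx": 0,"wy": 0,"wz": 0,"dx": 0,"dy": 0,"dz": 0.25,"claw": 0}
    - {"wx": 0,"wy": 0,"wz": 0,"dx": 0,"dy": 0,"dz": 0.5,"claw": 0}
    - {"wx": 0,"wy": 0,"wz": 0,"dx": 0,"dy": 0,"dz": 0.69,"claw": 0}
    - {"wx": 0,"wy": 0,"wz": 0,"dx": 0,"dy": 0,"dz": 0.69,"claw": 0}
    - {"wx": 0,"wy": 0,"wz": 0,"dx": 0,"dy": 0,"dz": 0.69,"claw": 0}

```text
clock: 3.9
tool_pos: [0.4527, 0.164, 0.1167]
eef_rot: [0.991, -0.131, 0.001, -0.0]
contact_force: [0.6, -1.1, -0.3]
opening: 0.004
finger_force: 0.0
```

step_arm:
  motion:
    - {"wx": 0,"wy": 0,"wz": 0,"dx": 0.07,"dy": 0,"dz": 0.04,"claw": 0}
    - {"wx": 0,"wy": 0,"wz": 0,"dx": 0.14,"dy": 0,"dz": 0.04,"claw": 0}
    - {"wx": 0,"wy": 0,"wz": 0,"dx": 0.2,"dy": 0,"dz": 0.04,"claw": 0}
    - {"wx": 0,"wy": 0,"wz": 0,"dx": 0.2,"dy": 0,"dz": 0.04,"claw": 0}

```text
clock: 4.3
tool_pos: [0.4685, 0.16, 0.1127]
eef_rot: [0.991, -0.131, 0.001, -0.0]
contact_force: [0.1, 0.2, 0.5]
opening: 0.005
finger_force: 0.0
```

step_arm:
  motion:
    - {"wx": 0,"wy": 0,"wz": 0,"dx": 0.02,"dy": 0,"dz": 0,"claw": 0}
    - {"wx": 0,"wy": 0,"wz": 0,"dx": 0.04,"dy": 0,"dz": 0,"claw": 0}
    - {"wx": 0,"wy": 0,"wz": 0,"dx": 0.04,"dy": 0,"dz": 0,"claw": 0}

```text
clock: 4.6
tool_pos: [0.4704, 0.1594, 0.1123]
eef_rot: [0.991, -0.131, 0.0, 0.0]
contact_force: [0.4, 0.3, -0.2]
opening: -0.0
finger_force: 0.0
```

step_arm:
  motion:
    - {"wx": 0,"wy": 0,"wz": 0,"dx": 0.02,"dy": 0,"dz": 0,"claw": 0}
    - {"wx": 0,"wy": 0,"wz": 0,"dx": 0.04,"dy": 0,"dz": 0,"claw": 0}
    - {"wx": 0,"wy": 0,"wz": 0,"dx": 0.04,"dy": 0,"dz": 0,"claw": 0}

```text
clock: 4.9
tool_pos: [0.4735, 0.1586, 0.1123]
eef_rot: [0.991, -0.131, 0.0, 0.0]
contact_force: [0.1, 0.6, -0.6]
opening: 0.006
finger_force: 0.0
```

step_arm:
  motion:
    - {"wx": 0,"wy": 0,"wz": 0,"dx": 0.02,"dy": 0,"dz": 0,"claw": 0}
    - {"wx": 0,"wy": 0,"wz": 0,"dx": 0.03,"dy": 0,"dz": 0,"claw": 0}
    - {"wx": 0,"wy": 0,"wz": 0,"dx": 0.03,"dy": 0,"dz": 0,"claw": 0}

```text
clock: 5.2
tool_pos: [0.4748, 0.1578, 0.1122]
eef_rot: [0.991, -0.131, -0.001, 0.0]
contact_force: [-3.3, 0.8, 1.9]
opening: 0.005
finger_force: 1.5
```

step_arm:
  motion:
    - {"wx": 0,"wy": 0,"wz": 0,"dx": 0.02,"dy": 0,"dz": 0,"claw": 0}
    - {"wx": 0,"wy": 0,"wz": 0,"dx": 0.03,"dy": 0,"dz": 0,"claw": 0}
    - {"wx": 0,"wy": 0,"wz": 0,"dx": 0.03,"dy": 0,"dz": 0,"claw": 0}

```text
clock: 5.5
tool_pos: [0.4767, 0.1567, 0.1121]
eef_rot: [0.991, -0.131, -0.001, 0.001]
contact_force: [-5.6, -1.7, 2.6]
opening: 0.005
finger_force: 2.4
```

step_arm:
  motion:
    - {"wx": 0,"wy": 0,"wz": 0,"dx": 0.02,"dy": 0,"dz": 0,"claw": 0}
    - {"wx": 0,"wy": 0,"wz": 0,"dx": 0.03,"dy": 0,"dz": 0,"claw": 0}
    - {"wx": 0,"wy": 0,"wz": 0,"dx": 0.03,"dy": 0,"dz": 0,"claw": 0}

```text
clock: 5.8
tool_pos: [0.4784, 0.1557, 0.112]
eef_rot: [0.991, -0.131, -0.002, 0.001]
contact_force: [-6.7, -1.7, 3.2]
opening: 0.001
finger_force: 2.8
```

step_arm:
  motion:
    - {"wx": 0,"wy": 0,"wz": -0.01,"dx": 0.02,"dy": 0,"dz": 0,"claw": 0}
    - {"wx": 0,"wy": 0,"wz": -0.03,"dx": 0.04,"dy": 0,"dz": 0,"claw": 0}
    - {"wx": 0,"wy": 0,"wz": -0.03,"dx": 0.04,"dy": 0,"dz": 0,"claw": 0}

```text
clock: 6.1
tool_pos: [0.4816, 0.1543, 0.1117]
eef_rot: [0.996, -0.084, -0.002, 0.001]
contact_force: [-4.6, -1.9, 1.8]
opening: 0.005
finger_force: 2.4
```

```bash
python3 - <<'E'
from h import *
a=grab('scene','s2')[0][170:290,150:310]
cv2.imwrite('pics/s2c.png',cv2.resize(a[:,:,::-1],(800,600),interpolation=cv2.INTER_CUBIC))
print(get_state()['contact_force'],get_state()['moment'])
E
```

```text
[-5.15757518 -2.48273706  0.06696536] [-0.37634183  1.02786118 -0.15371838]
```

View pics/s2c.png

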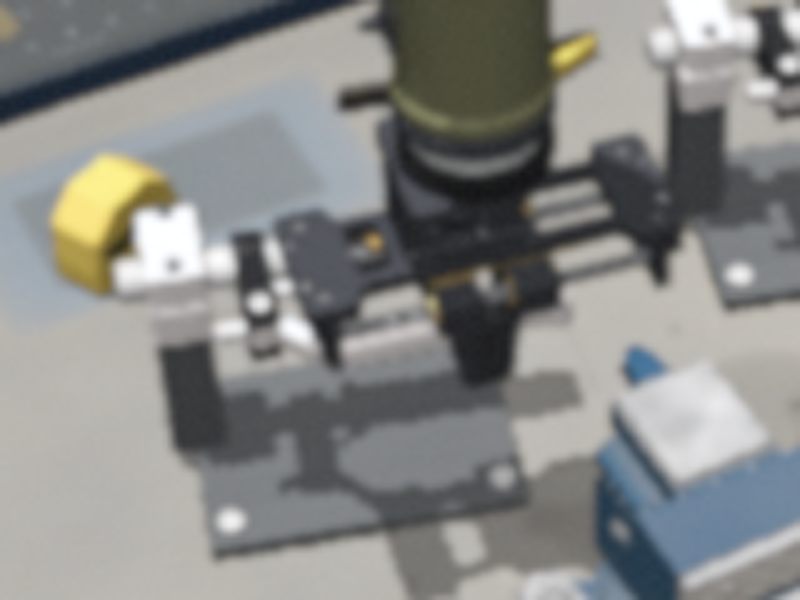

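The fingers at crop (480,330) are on the outer side of the blade. A dark prong of the gripper body hangs near the lever's bend at (335,350), so I'll check its height.

```bash
python3 - <<'E'
from h import *
d=np.load('s2.npz')['d']; P=cloud('scene',d)
for (x,y) in [(300,230),(320,290),(330,320),(332,335),(335,350),(337,360),(655,250),(660,275),(480,330),(480,370),(390,340),(300,340)]:
    v=170+y/5;u=150+x/5; print((x,y),P[int(v),int(u)].round(3))
g=P[170:290,150:310].reshape(-1,3); 
E
```

```text
(300, 230) [0.512 0.231 0.218]
(320, 290) [0.475 0.238 0.215]
(330, 320) [0.458 0.241 0.212]
(332, 335) [0.46  0.241 0.201]
(335, 350) [0.458 0.24  0.192]
(337, 360) [0.46  0.24  0.183]
(655, 250) [0.431 0.084 0.206]
(660, 275) [0.434 0.08  0.184]
(480, 330) [0.474 0.157 0.147]
(480, 370) [0.474 0.158 0.118]
(390, 340) [0.499 0.195 0.135]
(300, 340) [0.525 0.232 0.13 ]
```

Its lowest point is at about 0.18 m, so it clears everything. I'll press along the lever's arc.

step_arm:
  motion:
    - {"wx": 0,"wy": 0,"wz": -0.005,"dx": 0.02,"dy": 0.01,"dz": 0,"claw": 0}
    - {"wx": 0,"wy": 0,"wz": -0.01,"dx": 0.04,"dy": 0.02,"dz": 0,"claw": 0}
    - {"wx": 0,"wy": 0,"wz": -0.016,"dx": 0.066,"dy": 0.028,"dz": 0,"claw": 0}
    - {"wx": 0,"wy": 0,"wz": -0.016,"dx": 0.066,"dy": 0.028,"dz": 0,"claw": 0}

```text
clock: 6.55
tool_pos: [0.4863, 0.1512, 0.1117]
eef_rot: [0.998, -0.059, -0.002, 0.001]
contact_force: [-6.4, -2.7, 1.2]
opening: 0.005
finger_force: 2.7
```

step_arm:
  motion:
    - {"wx": 0,"wy": 0,"wz": -0.005,"dx": 0.02,"dy": 0.01,"dz": 0,"claw": 0}
    - {"wx": 0,"wy": 0,"wz": -0.01,"dx": 0.04,"dy": 0.02,"dz": 0,"claw": 0}
    - {"wx": 0,"wy": 0,"wz": -0.016,"dx": 0.066,"dy": 0.028,"dz": 0,"claw": 0}
    - {"wx": 0,"wy": 0,"wz": -0.016,"dx": 0.066,"dy": 0.028,"dz": 0,"claw": 0}

```text
clock: 6.95
tool_pos: [0.4911, 0.1483, 0.1117]
eef_rot: [0.999, -0.034, -0.002, 0.001]
contact_force: [-6.7, -1.7, 1.5]
opening: 0.003
finger_force: 3.1
```

```bash
cat >> h.py <<'E'
def where():
    s=get_state(); from scipy.spatial.transform import Rotation as R
    p=s['tool_pos'][:2]-[.487,.155]; X=np.array([.966,-.26]);Y=np.array([.26,.966])
    t=R.from_quat(s['eef_rot']).as_matrix()[:,0]; yaw=np.degrees(np.arctan2(t[1],t[0]))+15
    print('lever xy mm',(1e3*p@X).round(1),(1e3*p@Y).round(1),'z',s['tool_pos'][2].round(4),'yaw',yaw.round(2),np.radians(yaw).round(3),'F',s['contact_force'].round(1),'Fx',(s['contact_force'][:2]@X).round(1),s['clock'])
E
python3 -c "
from h import *
where()"
```

```text
lever xy mm 5.7 -5.4 z 0.1117 yaw 11.09 0.194 F [-6.7 -1.7  1.5] Fx -6.0 6.95
```

step_arm:
  motion:
    - {"wx": 0,"wy": 0,"wz": -0.005,"dx": 0.02,"dy": 0.01,"dz": 0,"claw": 0}
    - {"wx": 0,"wy": 0,"wz": -0.01,"dx": 0.04,"dy": 0.02,"dz": 0,"claw": 0}
    - {"wx": 0,"wy": 0,"wz": -0.014,"dx": 0.066,"dy": 0.028,"dz": 0,"claw": 0}
    - {"wx": 0,"wy": 0,"wz": -0.014,"dx": 0.066,"dy": 0.028,"dz": 0,"claw": 0}

```text
clock: 7.35
tool_pos: [0.4959, 0.1457, 0.1117]
eef_rot: [1.0, -0.012, -0.003, 0.001]
contact_force: [-7.0, -1.6, 1.7]
opening: 0.007
finger_force: 3.4
```

step_arm:
  motion:
    - {"wx": 0,"wy": 0,"wz": -0.003,"dx": 0.013,"dy": 0.005,"dz": 0,"claw": 0}
    - {"wx": 0,"wy": 0,"wz": -0.005,"dx": 0.025,"dy": 0.01,"dz": 0,"claw": 0}
    - {"wx": 0,"wy": 0,"wz": -0.005,"dx": 0.025,"dy": 0.01,"dz": 0,"claw": 0}

```text
clock: 7.65
tool_pos: [0.4977, 0.1449, 0.1117]
eef_rot: [1.0, -0.004, -0.003, 0.001]
contact_force: [-7.0, -2.1, 1.6]
opening: 0.005
finger_force: 3.5
```

```bash
python3 -c "
from h import *
where()"
```

```text
lever xy mm 12.9 -7.0 z 0.1117 yaw 14.5 0.253 F [-7.  -2.1  1.6] Fx -6.2 7.65
```

step_arm:
  motion:
    - {"wx": 0,"wy": 0,"wz": -0.001,"dx": 0.013,"dy": 0.004,"dz": 0,"claw": 0}
    - {"wx": 0,"wy": 0,"wz": -0.001,"dx": 0.013,"dy": 0.004,"dz": 0,"claw": 0}
    - {"wx": 0,"wy": 0,"wz": -0.001,"dx": 0.013,"dy": 0.004,"dz": 0,"claw": 0}

```text
clock: 7.95
tool_pos: [0.4985, 0.1445, 0.1117]
eef_rot: [1.0, -0.003, -0.003, 0.001]
contact_force: [-6.2, -1.8, 3.4]
opening: 0.005
finger_force: 3.6
```

step_arm:
  motion:
    - {"wx": 0,"wy": 0,"wz": -0.001,"dx": 0.013,"dy": 0.004,"dz": 0,"claw": 0}
    - {"wx": 0,"wy": 0,"wz": -0.001,"dx": 0.013,"dy": 0.004,"dz": 0,"claw": 0}
    - {"wx": 0,"wy": 0,"wz": -0.001,"dx": 0.013,"dy": 0.004,"dz": 0,"claw": 0}

```text
clock: 8.25
tool_pos: [0.4986, 0.1444, 0.1117]
eef_rot: [1.0, -0.001, -0.004, 0.001]
contact_force: [-8.7, -1.1, 4.3]
opening: 0.008
finger_force: 4.4
```

```bash
python3 -c "
from h import *
where()"
```

```text
lever xy mm 14.0 -7.2 z 0.1117 yaw 14.89 0.26 F [-8.7 -1.1  4.3] Fx -8.1 8.25
```

step_arm:
  motion:
    - {"wx": 0,"wy": 0,"wz": 0,"dx": 0.013,"dy": 0.002,"dz": 0,"claw": 0}
    - {"wx": 0,"wy": 0,"wz": 0,"dx": 0.013,"dy": 0.002,"dz": 0,"claw": 0}
    - {"wx": 0,"wy": 0,"wz": 0,"dx": 0.013,"dy": 0.002,"dz": 0,"claw": 0}

```text
clock: 8.55
tool_pos: [0.4987, 0.1444, 0.1117]
eef_rot: [1.0, -0.001, -0.005, 0.002]
contact_force: [-10.7, -0.9, 7.3]
opening: 0.005
finger_force: 5.4
```

```bash
python3 - <<'E'
from h import *
where()
a=grab('scene','s3')[0][170:290,150:310]
cv2.imwrite('pics/s3c.png',cv2.resize(a[:,:,::-1],(800,600),interpolation=cv2.INTER_CUBIC))
P=cloud('scene',np.load('s3.npz')['d']); im=np.load('s3.npz')['im'].astype(int)
b=P[(abs(P[...,2]-.135)<.008)&(im.min(-1)>110)&(P[...,1]>.08)&(P[...,1]<.23)&(P[...,0]>.45)&(P[...,0]<.55)]
print(len(b)); l=cv2.fitLine(b[:,:2].astype(np.float32),cv2.DIST_HUBER,0,.01,.01).ravel(); print(l,np.degrees(np.arctan(l[0]/l[1])))
E
```

```text
lever xy mm 14.1 -7.2 z 0.1117 yaw 14.91 0.26 F [-10.7  -0.9   7.3] Fx -10.1 8.55
123
[0.09237722 0.9957241  0.5114372  0.19655603] 5.300381
```

View pics/s3c.png

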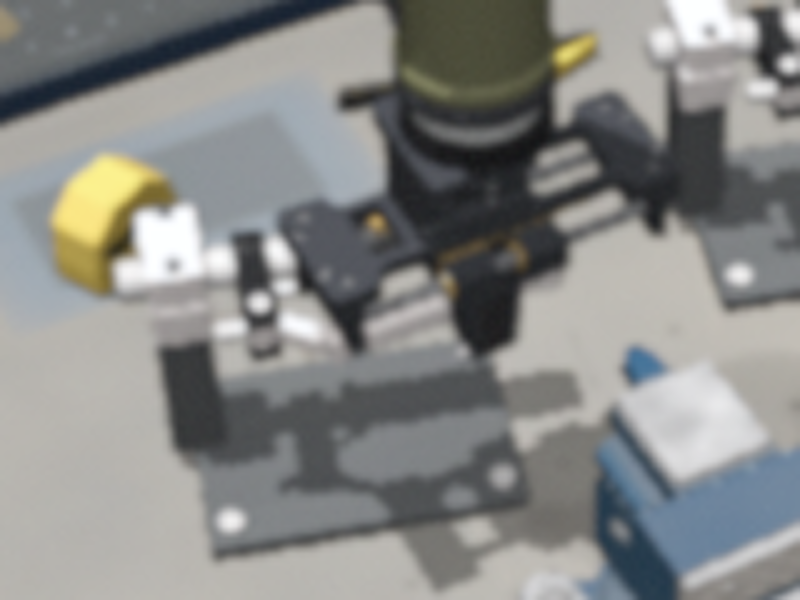

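The lever is at its stop: the tool's motion stopped while the force rose to only 10 N. Its yaw is 0.26 rad, matching the stop angle. In the crop the blade is swung in at about (410,320). Next I'll let it fully out, backing off clear.

step_arm:
  motion:
    - {"wx": 0,"wy": 0,"wz": 0.008,"dx": -0.07,"dy": -0.025,"dz": 0,"claw": 0}
    - {"wx": 0,"wy": 0,"wz": 0.02,"dx": -0.14,"dy": -0.06,"dz": 0,"claw": 0}
    - {"wx": 0,"wy": 0,"wz": 0.035,"dx": -0.21,"dy": -0.09,"dz": 0,"claw": 0}
    - {"wx": 0,"wy": 0,"wz": 0.05,"dx": -0.28,"dy": -0.125,"dz": 0,"claw": 0}
    - {"wx": 0,"wy": 0,"wz": 0.065,"dx": -0.35,"dy": -0.16,"dz": 0,"claw": 0}
    - {"wx": 0,"wy": 0,"wz": 0.083,"dx": -0.42,"dy": -0.2,"dz": 0,"claw": 0}
    - {"wx": 0,"wy": 0,"wz": 0.083,"dx": -0.49,"dy": -0.225,"dz": 0,"claw": 0}
    - {"wx": 0,"wy": 0,"wz": 0.083,"dx": -0.49,"dy": -0.225,"dz": 0,"claw": 0}

```text
clock: 9.4
tool_pos: [0.4645, 0.1642, 0.1124]
eef_rot: [0.992, -0.13, 0.001, -0.0]
contact_force: [-0.3, 0.5, -0.1]
opening: -0.001
finger_force: 0.0
```

step_arm:
  motion:
    - {"wx": 0,"wy": 0,"wz": 0,"dx": 0,"dy": 0,"dz": 0,"claw": 0}
    - {"wx": 0,"wy": 0,"wz": 0,"dx": 0,"dy": 0,"dz": 0,"claw": 0}
    - {"wx": 0,"wy": 0,"wz": 0,"dx": 0,"dy": 0,"dz": 0,"claw": 0}
    - {"wx": 0,"wy": 0,"wz": 0,"dx": 0,"dy": 0,"dz": 0,"claw": 0}
    - {"wx": 0,"wy": 0,"wz": 0,"dx": 0,"dy": 0,"dz": 0,"claw": 0}

```text
clock: 9.9
tool_pos: [0.4644, 0.1636, 0.1123]
eef_rot: [0.991, -0.131, 0.0, -0.0]
contact_force: [-1.0, 0.1, 0.1]
opening: 0.003
finger_force: 0.0
```

```bash
python3 - <<'E'
from h import *
where()
a=grab('scene','s4')[0][170:290,150:310]
cv2.imwrite('pics/s4c.png',cv2.resize(a[:,:,::-1],(800,600),interpolation=cv2.INTER_CUBIC))
P=cloud('scene',np.load('s4.npz')['d']); im=np.load('s4.npz')['im'].astype(int)
b=P[(abs(P[...,2]-.135)<.008)&(im.min(-1)>110)&(P[...,1]>.08)&(P[...,1]<.23)&(P[...,0]>.45)&(P[...,0]<.55)]
print(len(b)); l=cv2.fitLine(b[:,:2].astype(np.float32),cv2.DIST_HUBER,0,.01,.01).ravel(); print(l,np.degrees(np.arctan(l[0]/l[1])))
E
```

```text
lever xy mm -24.1 2.5 z 0.1123 yaw -0.03 -0.001 F [-1.   0.1  0.1] Fx -1.0 9.9
41
[0.3026766  0.95309335 0.48637232 0.17210615] 17.618435
```

View pics/s4c.png

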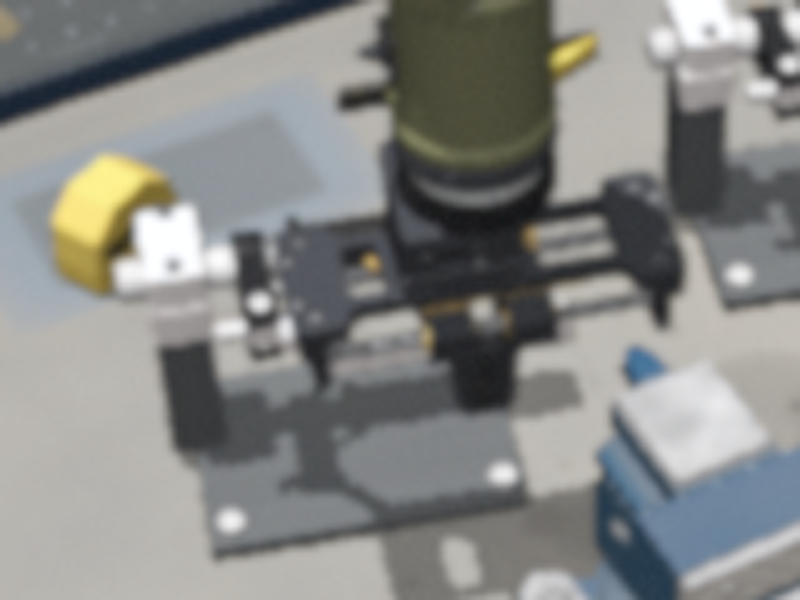

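The lever is back at rest: the blade is visible again at about (385,345), and the fingers stand 10 mm clear with zero force. Now the second press.

step_arm:
  motion:
    - {"wx": 0,"wy": 0,"wz": 0,"dx": 0.06,"dy": 0.02,"dz": 0,"claw": 0}
    - {"wx": 0,"wy": 0,"wz": 0,"dx": 0.125,"dy": 0.03,"dz": 0,"claw": 0}
    - {"wx": 0,"wy": 0,"wz": -0.012,"dx": 0.18,"dy": 0.04,"dz": 0,"claw": 0}
    - {"wx": 0,"wy": 0,"wz": -0.025,"dx": 0.235,"dy": 0.055,"dz": 0,"claw": 0}
    - {"wx": 0,"wy": 0,"wz": -0.038,"dx": 0.29,"dy": 0.07,"dz": 0,"claw": 0}
    - {"wx": 0,"wy": 0,"wz": -0.052,"dx": 0.345,"dy": 0.085,"dz": 0,"claw": 0}
    - {"wx": 0,"wy": 0,"wz": -0.065,"dx": 0.4,"dy": 0.1,"dz": 0,"claw": 0}
    - {"wx": 0,"wy": 0,"wz": -0.077,"dx": 0.45,"dy": 0.115,"dz": 0,"claw": 0}

```text
clock: 10.75
tool_pos: [0.4946, 0.1444, 0.112]
eef_rot: [1.0, -0.009, -0.002, 0.001]
contact_force: [-6.5, -0.8, 3.1]
opening: 0.003
finger_force: 3.1
```

step_arm:
  motion:
    - {"wx": 0,"wy": 0,"wz": -0.003,"dx": 0.012,"dy": 0.004,"dz": 0,"claw": 0}
    - {"wx": 0,"wy": 0,"wz": -0.005,"dx": 0.02,"dy": 0.006,"dz": 0,"claw": 0}
    - {"wx": 0,"wy": 0,"wz": -0.005,"dx": 0.02,"dy": 0.006,"dz": 0,"claw": 0}
    - {"wx": 0,"wy": 0,"wz": -0.005,"dx": 0.02,"dy": 0.006,"dz": 0,"claw": 0}

```text
clock: 11.15
tool_pos: [0.4958, 0.1437, 0.112]
eef_rot: [1.0, -0.002, -0.003, 0.001]
contact_force: [-6.6, -1.3, 4.3]
opening: 0.006
finger_force: 3.3
```

```bash
python3 -c "
from h import *
where()"
```

```text
lever xy mm 11.4 -8.6 z 0.112 yaw 14.82 0.259 F [-6.6 -1.3  4.3] Fx -6.0 11.15
```

Another 3 mm to the stop, in small steps.

step_arm:
  motion:
    - {"wx": 0,"wy": 0,"wz": 0,"dx": 0.012,"dy": 0,"dz": 0,"claw": 0}
    - {"wx": 0,"wy": 0,"wz": 0,"dx": 0.025,"dy": 0,"dz": 0,"claw": 0}
    - {"wx": 0,"wy": 0,"wz": 0,"dx": 0.025,"dy": 0,"dz": 0,"claw": 0}
    - {"wx": 0,"wy": 0,"wz": 0,"dx": 0.025,"dy": 0,"dz": 0,"claw": 0}

```text
clock: 11.55
tool_pos: [0.4975, 0.1432, 0.112]
eef_rot: [1.0, -0.002, -0.003, 0.001]
contact_force: [-7.0, -2.3, 5.7]
opening: 0.003
finger_force: 3.5
```

step_arm:
  motion:
    - {"wx": 0,"wy": 0,"wz": 0,"dx": 0.012,"dy": 0,"dz": 0,"claw": 0}
    - {"wx": 0,"wy": 0,"wz": 0,"dx": 0.02,"dy": 0,"dz": 0,"claw": 0}
    - {"wx": 0,"wy": 0,"wz": 0,"dx": 0.02,"dy": 0,"dz": 0,"claw": 0}
    - {"wx": 0,"wy": 0,"wz": 0,"dx": 0.02,"dy": 0,"dz": 0,"claw": 0}

```text
clock: 11.95
tool_pos: [0.4986, 0.1428, 0.1119]
eef_rot: [1.0, -0.002, -0.003, 0.002]
contact_force: [-8.2, -3.3, 5.9]
opening: 0.001
finger_force: 3.9
```

```bash
python3 -c "
from h import *
where()"
```

```text
lever xy mm 14.3 -8.7 z 0.1119 yaw 14.78 0.258 F [-8.2 -3.3  5.9] Fx -7.1 11.95
```

One more small step to confirm the stop, then hold.

step_arm:
  motion:
    - {"wx": 0,"wy": 0,"wz": 0,"dx": 0.012,"dy": 0,"dz": 0,"claw": 0}
    - {"wx": 0,"wy": 0,"wz": 0,"dx": 0.012,"dy": 0,"dz": 0,"claw": 0}
    - {"wx": 0,"wy": 0,"wz": 0,"dx": 0.012,"dy": 0,"dz": 0,"claw": 0}
    - {"wx": 0,"wy": 0,"wz": 0,"dx": 0.012,"dy": 0,"dz": 0,"claw": 0}
    - {"wx": 0,"wy": 0,"wz": 0,"dx": 0.012,"dy": 0,"dz": 0,"claw": 0}
    - {"wx": 0,"wy": 0,"wz": 0,"dx": 0.012,"dy": 0,"dz": 0,"claw": 0}

```text
clock: 12.55
tool_pos: [0.4986, 0.1428, 0.1119]
eef_rot: [1.0, -0.002, -0.004, 0.002]
contact_force: [-9.4, -1.9, 6.5]
opening: 0.009
finger_force: 4.8
```

```bash
python3 - <<'E'
from h import *
where()
a=grab('scene','s5')[0][150:330,120:360]
cv2.imwrite('pics/s5c.png',cv2.resize(a[:,:,::-1],(800,600),interpolation=cv2.INTER_CUBIC))
E
```

```text
lever xy mm 14.4 -8.7 z 0.1119 yaw 14.8 0.258 F [-9.4 -1.9  6.5] Fx -8.6 12.55
```

View pics/s5c.png

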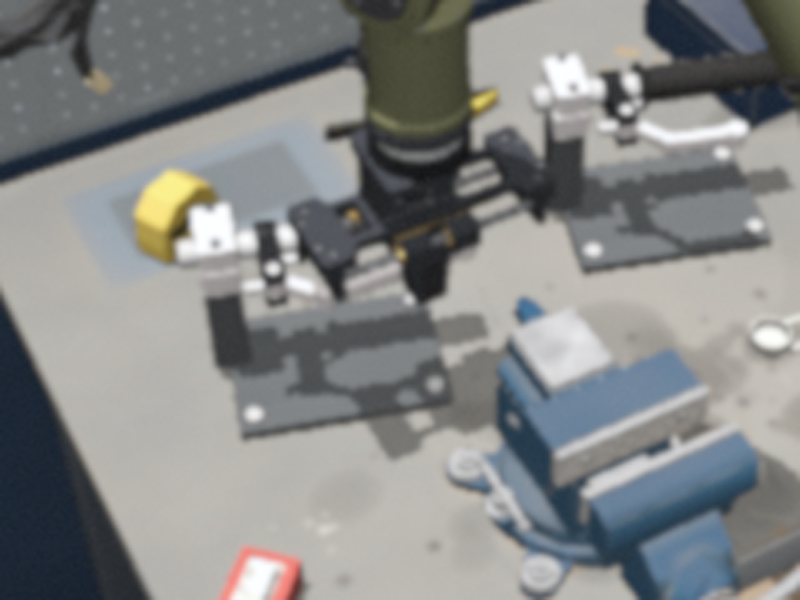

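The lever is held in at (380,280), pressed at about 9 N with no further movement. The short lever and the loose items in view look undisturbed, so I'm handing in.

```bash
python3 -c "
from h import *
print(workorder.finish_job())"
```

```text
the job is handed in; nothing more can be done
None
```

I pressed the long lever to its stop, let it come all the way out, then pressed it to the stop again; I handed in the job at about 12.6 s with the fingers still holding it there at about 9 N.

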